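Slide the lid out over the board's edge

ROBOT

A 7-joint arm with a two-finger parallel gripper is mounted at the origin on a cart in front of the work surface, level with it; the furniture and walls round the work are solid. World frame = base frame: x ahead of the robot, y to its left, z up, the work surface at z = 0. Lengths are in m, angles in degrees, forces in N, time in s.
With the tool pointing down it reaches from about 0.425 to 1.025 m from the base axis. Payload 9.4 kg.
Tool frame: the origin (TCP) lies on the centre line of the jaws, within the pads' length; the fingertips stand 19 mm ahead of it and the grasp point (between the pads) is the TCP; z points along the fingers, y is the direction in which the jaws open and shut (so a half turn about z gives the same grasp; the last joint's range is limited). The gripper opens to 85 mm and grips with 20 to 120 N. Pads are 22 mm wide; open, the fingers measure 114 mm over their backs; the gripper's body (76 mm by 85 mm) begins 54 mm behind the grasp point. The pads swing forward as they close: fully open they stand 13 mm farther back than shut.
Start: joints at [58.688, 34.337, -0.143, 91.639, 0.103, 54.024, -4.572], TCP at [0.328, -0.646, 0.25] pointing down, gripper open.
Joint ranges: [-147.43, 147.43], [-19.82, 112.94], [-74.19, 73.91], [6.32, 146.72], [-59.91, 239.91], [6.04, 106.73], [-150.56, 150.56]. Speed limits (degrees/s): [127.2, 127.2, 172.46, 172.46, 180, 180, 180].

INTERFACE

Orientations are given as a 3x3 rotation matrix whose columns are the frame's x, y, z axes.
In Python, from station import ctrl, capture, get_calibration, ticket, models gives the robot as it stands.
- The arm moves only by the tool servo_tool, never from a script. Its argument "steps" is text: rows parted by semicolons, each of 7 numbers parted by spaces: the shift along the world's x, y, z in units of 0.8 m (1.0 is 0.8 m), then the turn, a rotation vector about the world's x, y, z in units of 45 degrees (1.0 is 45 degrees), then the closure in counts, from 0 (fully open) to 255 (shut). In form: tx ty tz ax ay az fingers; .... A call has 1 to 20 rows; each row is the pose to reach, as a shift and turn from the pose commanded when the call began; what a row does not reach only later rows make up. A row lasts 1/12 s, in which the tool goes at most 41.7 mm and 7.16 degrees, less where a joint would pass 70% of its speed; a pose out of reach is approached as far as the arm can. A call with a number of a shift or a turn outside -1 to 1 is refused whole. A call with a gripper value outside its range is refused whole. The fingers move at their own pace and stop on an object; "grip_force" is the grip in N (left out, the last holds). Time passes only in rows, so rows that repeat a pose let the fingers close. It gives the time, the measured TCP pose, the force and the opening at its end, in the units of the state.
- ctrl.get_obs(): the state, without advancing time (a new reading comes with each control period).
- capture(name): name is "side" or "top" or "wrist"; returns the picture (480x640x3 uint8, red, green, blue); there is no depth.
- get_calibration(name): a dict with "mtx" (3x3 intrinsics, pixels), "view" (4x4, takes a point from world to camera coordinates). Camera axes: x right, y up, looking along -z (the intrinsics and any distortion apply to the point x, -y, -z); pixel columns grow to the right and rows downward; lengths in m; the calibration is good to about 2 mm. A picture is of the moment at which its call begins: read the wrist's pose just before it. get_calibration takes no time and is no camera call; for the wrist camera it gives the pose at the moment of the call.
- ticket.close_job(): hands the job in, once; it reports no verdict.
Trained networks look in the newest picture that a camera, given by its name, has taken for a name from the list of things; names that differ only in an ending like _2 or _b are one class to them, and where a whole thing is asked for, a point or a joint stands for the part that bears it (a point fixed in the world has none). Each returns a list of dicts, best first, with "conf" (0 to 1); they miss things now and then, are a little off and sometimes report something else, mostly with a low value. They report only what shows in the picture. A call takes as long as a camera call.
- models.boxes_of(thing, camera): "xy" ([column, row] in pixels, amid what is visible of it).
- models.place_of(thing, camera): "xy" ([column, row] in pixels: a listed point, or the origin of a listed thing).
The state is a dict: "time": time; "joint_pos": joint angles; "qvel": joint speeds; "joint_torque": joint torques, N m; "tcp_pos": TCP position; "eef_rot": TCP orientation; "ft_force": force on the tool from outside, world axes, zero at the start; "wrist_torque": the same for the moment, N m; "width": finger opening in m.
Only numpy, scipy, OpenCV 4.12 (cv2) and the standard library are available. Lean on these libraries where they do the work, as an engineer would, in place of code of your own. Each camera call takes 0.05 s, during which the arm holds its last target. There are 200 camera calls.

TASK

A flat steel lid lies on the white cutting board. With the fingertips, gently push it, short end first, along the board towards the steel pan until about 4 cm of it sticks out over the board's edge on the pan's side, square with that edge and not over any other edge, so that the cook can get his fingers under it. Only push it: never pinch it, lift it or press hard on it, and leave the pan, the roll of tape, the timer and the bottle where they stand.

Things in the scene. Friction and masses are not known exactly. Their poses are not given: they have to be found in the camera images.
- board: White plastic cutting board, fixed to the worktop, 220 mm along its x, 360 mm along its y, upper face 30 mm above the worktop. Origin: centre of its underside, on the worktop; z up. Its two short edges (220 mm long) lie at y = +180 mm and y = -180 mm in its own frame; the pan stands beyond one of them, the roll of tape beyond the other.
- lid_top (a point): Flat steel lid, loose on the board: 100 mm along its x, 130 mm along its y, 8 mm thick, 0.17-0.35 kg; its y lies roughly along the board's y. This point: centre of its upper face, 38 mm above the worktop; z up. Two low dark beads run across the top, 40 mm in from each short edge: a bead right above the board's edge means 40 mm overhang. It tips off when over 65 mm overhangs.
- pan: Oblong steel insert pan with croquettes, 132 x 176 x 58 mm, loose on the worktop beyond one short edge of the board, about 330 mm from the board's centre. Origin: centre of its underside. The lid goes towards it. Leave it alone.
- tape: Roll of tan adhesive tape, 97 mm across, 25 mm high, lying flat on the worktop beyond the other short edge of the board. Origin: centre of its underside. Leave it alone.
- timer: Round red and white kitchen timer, 62 mm across, 58 mm high, on the worktop behind the board. Origin: centre of its underside. Leave it alone.
- bottle: Yellow squeeze bottle, 57 mm across, 195 mm high, standing on the worktop behind the board. Origin: centre of its underside. Leave it alone.

How it is judged (in metres and radians):
At the end, for the whole second after the job is handed in: The lid lies flat and still on the board, a short side ahead, 28 to 52 mm of it out over the short board edge on the pan's side (measured on its centre line), within 0.14 rad (8 degrees) of square with that edge, its centre within 60 mm of the board's long centre line (((y of pan in the frame of board above 0 m and y of lid_top in the frame of board between 0.143 and 0.167 m) or (y of pan in the frame of board below 0 m and y of lid_top in the frame of board between -0.167 and -0.143 m)) and x of lid_top in the frame of board between -0.06 and 0.06 m and angle between the y axis of lid_top and the y axis of board, either way round below 0.14 rad and angle between lid_top's own z axis and vertical below 0.05 rad and height (world z) of lid_top between 0.034 and 0.042 m and linear speed of lid below 0.01 m/s); the robot touches nothing.
It fails at once if the lid is lifted (its centre more than 12 mm above where it slides) (height (world z) of lid_top above 0.05 m).
It fails at once if the lid tips by more than 0.2 rad (angle between lid_top's own z axis and vertical above 0.2 rad).
It fails at once if the lid is pinched or pressed with more than 35 N (contact force between the fingers and lid above 35 N).
It fails at once if the pan, the roll of tape, the timer or the bottle is moved by more than 15 mm (distance of any of pan, tape, timer, bottle from where it was at the start of the episode above 0.015 m).
It also fails if it takes over 40 s, if anything falls off the work surface, if the arm or the gripper's body presses on something with over 40 N, if the wrist force passes 120 N, or if a joint passes its speed limit or range.

## Working session

There is one attempt and no reset: what is moved stays moved. The work goes in short steps, Python scripts to look and compute and a tool call to move; the robot and the scene stay as the last step left them, time stands still between calls to the robot, and variables do not carry over. Pictures are saved under pics/ and viewed, on a budget of 10 in all, crops included, one or two more only if the job needs it, and the job is handed in when it is done.

Besides the shell and the picture viewer there is one more tool, called after "Request:" in YAML: its name, and indented under it one key for each argument. servo_tool: Moves the arm, as the interface text tells. Its arguments: {"type":"object","properties":{"steps":{"type":"string"},"grip_force":{"type":"number"}},"required":["steps"]}

```bash
mkdir -p pics; cat > h.py <<'E'
import numpy as np, cv2
from station import ctrl, capture, get_calibration, ticket, models
def ray(cam,uv,z):
    c=get_calibration(cam); K=np.array(c['mtx']); V=np.array(c['view'])
    p=np.linalg.inv(K)@np.array([uv[0],uv[1],1.]); d=V[:3,:3].T@np.array([p[0],-p[1],-p[2]])
    o=-V[:3,:3].T@V[:3,3]; return o+d*(z-o[2])/d[2]
def proj(cam,P):
    c=get_calibration(cam); K=np.array(c['mtx']); V=np.array(c['view'])
    q=V[:3,:3]@np.array(P)+V[:3,3]; p=K@np.array([q[0],-q[1],-q[2]]); return p[:2]/p[2]
def save(cam,n):
    im=capture(cam); cv2.imwrite(f'pics/{n}.png',im[:,:,::-1]); return im
E
python3 - <<'E'
from h import *
for cam in ['top','side']:
    save(cam,cam+'1')
    c=get_calibration(cam); print(c)
    for t,z in [('board',0),('lid_top',.038),('pan',0),('tape',0),('timer',0),('bottle',0)]:
        for r in models.place_of(t,cam)[:2]: print(cam,t,round(r['conf'],2),np.round(r['xy'],1),ray(cam,r['xy'],z).round(3))
o=ctrl.get_obs();print(o['time'],o['tcp_pos'],o['eef_rot'],o['ft_force'],o['width'])
E
```

```text
{'mtx': array([[537.83340089,   0.        , 323.83143088],
       [  0.        , 537.83340089, 227.07272934],
       [  0.        ,   0.        ,   1.        ]]), 'view': array([[-0.19359157, -0.98107673,  0.00328056,  0.1361097 ],
       [ 0.94413867, -0.1853917 ,  0.27245566, -0.60021533],
       [-0.26669172,  0.05584242,  0.96216275, -1.19587344],
       [ 0.        ,  0.        ,  0.        ,  1.        ]])}
top lid_top 0.91 [343.2 280.1] [ 0.489 -0.005  0.038]
top pan 0.76 [217.7 291.6] [0.527 0.3   0.   ]
top tape 0.61 [481.2 271.2] [ 0.451 -0.349  0.   ]
top tape 0.59 [343.1 281. ] [ 0.493 -0.007  0.   ]
top timer 0.7 [369.4 163.1] [ 0.787 -0.139  0.   ]
top bottle 0.84 [298.2 180.7] [0.774 0.054 0.   ]
{'mtx': array([[517.40206216,   0.        , 317.54032013],
       [  0.        , 517.40206216, 242.64541071],
       [  0.        ,   0.        ,   1.        ]]), 'view': array([[-6.98207285e-01, -7.15894908e-01,  1.03316427e-03,
         4.52755677e-01],
       [ 6.17025440e-01, -6.01047512e-01,  5.07958163e-01,
        -3.87249774e-01],
       [-3.63023681e-01,  3.55297579e-01,  8.61381122e-01,
        -1.08544626e+00],
       [ 0.00000000e+00,  0.00000000e+00,  0.00000000e+00,
         1.00000000e+00]])}
side lid_top 0.62 [368.9 269.6] [ 0.483 -0.009  0.038]
side pan 0.98 [259.3 353.2] [0.522 0.306 0.   ]
side tape 0.6 [461.9 203.3] [ 0.457 -0.349  0.   ]
side timer 0.61 [316.5 177. ] [ 0.789 -0.134  0.   ]
side bottle 0.58 [268.3 226.2] [0.762 0.067 0.   ]
0.7 [ 0.32825007 -0.64644986  0.25029378] [[ 8.91610397e-01  4.52803379e-01 -4.40691622e-06]
 [ 4.52803377e-01 -8.91610395e-01 -7.34695447e-05]
 [-3.71965104e-05  6.35107434e-05 -9.99999997e-01]] [0.57801329 0.22984406 0.07257453] 0.08504155211363634
```

View pics/top1.png

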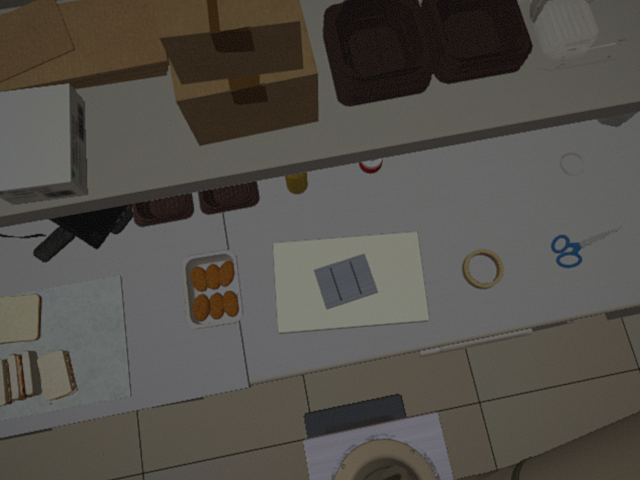

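View pics/side1.png

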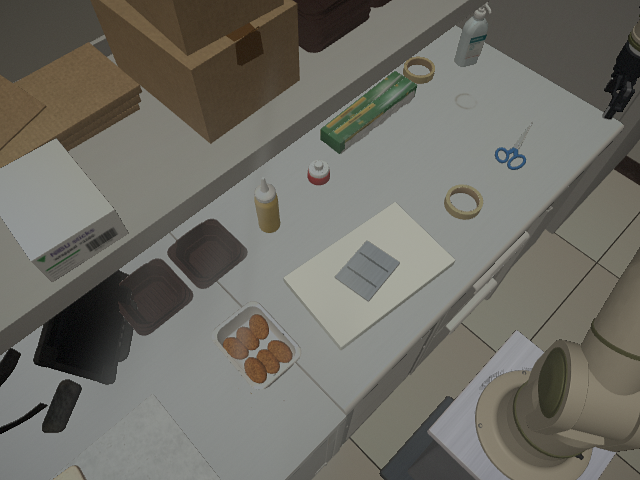

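The top view shows the board with corners near (273,240), (417,233), (428,321) and (278,332). The lid is at about (346,281), turned relative to the board, with the pan to the left and the tape to the right. Next I'll fit the board and lid outlines.

```bash
cat >> h.py <<'E'
def quads(cam,im):
    """board and lid: (centre, long-axis angle deg, sides) in world by thresholding round the board"""
    hsv=cv2.cvtColor(im,cv2.COLOR_RGB2HSV).astype(int); lab=cv2.cvtColor(im,cv2.COLOR_RGB2LAB).astype(int)
    m=((lab[:,:,2]>133)&(lab[:,:,0]>130)).astype(np.uint8)
    m=cv2.morphologyEx(m,cv2.MORPH_OPEN,np.ones((3,3)))
    b0=np.array(proj(cam,[.483,-.01,.03]))
    cs=[c for c in cv2.findContours(m,cv2.RETR_EXTERNAL,cv2.CHAIN_APPROX_NONE)[0] if cv2.contourArea(c)>3000]
    c=max(cs,key=cv2.contourArea); out={}
    def fit(c,z):
        w=np.array([ray(cam,p,z)[:2] for p in c.reshape(-1,2)]).astype(np.float32)
        (cx,cy),(a,b),_=r=cv2.minAreaRect(w*1000); P=cv2.boxPoints(r)
        e=[P[1]-P[0],P[2]-P[1]]; l=max(e,key=np.linalg.norm); l=l*np.sign(l[1])
        return np.round([cx,cy],1),round(np.degrees(np.arctan2(-l[0],l[1])),2),np.round(sorted([a,b]),1)
    out['board']=fit(c,.03)
    hull=cv2.convexHull(c); f=np.zeros_like(m); cv2.drawContours(f,[hull],-1,1,-1)
    k=((f==1)&(cv2.erode(f,np.ones((7,7)))==1)&(m==0)).astype(np.uint8); k=cv2.morphologyEx(k,cv2.MORPH_OPEN,np.ones((3,3)))
    cs=cv2.findContours(k,cv2.RETR_EXTERNAL,cv2.CHAIN_APPROX_NONE)[0]
    if cs: out['lid']=fit(max(cs,key=cv2.contourArea),.038)
    return out
E
python3 - <<'E'
from h import *
for cam in ['top','side']:
    im=cv2.imread(f'pics/{cam}1.png')[:,:,::-1].copy()
    lab=cv2.cvtColor(im,cv2.COLOR_RGB2LAB)
    pts={'top':[(290,310),(400,250),(346,270),(250,230),(300,360)],'side':[(320,300),(420,250),(366,260),(300,240),(420,330)]}[cam]
    print([lab[v,u].tolist() for u,v in pts])
    print(cam,quads(cam,im))
E
```

```text
[[135, 126, 134], [136, 126, 134], [86, 128, 125], [110, 128, 127], [109, 129, 127]]Traceback (most recent call last):
  File "<stdin>", line 7, in <module>
  File "h.py", line 19, in quads
    c=max(cs,key=cv2.contourArea); out={}
ValueError: max() iterable argument is empty
```

```bash
sed -i "s/(lab\[:,:,2\]>133)&(lab\[:,:,0\]>130)/(cv2.blur(im,(3,3)).astype(int)[:,:,0]-cv2.blur(im,(3,3)).astype(int)[:,:,2]>5)\&(lab[:,:,0]>T[cam])/; s/^def quads/T={'top':122,'side':150}\ndef quads/" h.py
python3 - <<'E'
from h import *
for cam in ['top','side']:
    im=cv2.imread(f'pics/{cam}1.png')[:,:,::-1].copy()
    pts={'top':[(290,310),(400,250),(346,270),(250,230),(300,360)],'side':[(320,300),(420,250),(366,260),(300,240),(420,330)]}[cam]
    lab=cv2.cvtColor(im,cv2.COLOR_RGB2LAB)
    print([(lab[v,u].tolist(),im[v,u].tolist()) for u,v in pts])
    try: print(cam,quads(cam,im))
    except Exception as e: print(e)
E
```

```text
[([135, 126, 134], [127, 127, 116]), ([136, 126, 134], [128, 128, 117]), ([86, 128, 125], [76, 80, 85]), ([110, 128, 127], [101, 102, 103]), ([109, 129, 127], [102, 101, 103])]
top {'board': (array([487.1, -19.4]), np.float32(-6.42), array([216.4, 356.5])), 'lid': (array([486.7,  -9.7]), np.float32(7.22), array([102.2, 132.5]))}
[([173, 126, 134], [165, 166, 155]), ([174, 126, 133], [167, 167, 157]), ([127, 126, 127], [114, 119, 119]), ([151, 126, 129], [140, 143, 140]), ([150, 126, 130], [139, 142, 137])]
side {'board': (array([486.2, -17. ]), np.float32(-6.43), array([218. , 358.1])), 'lid': (array([486.3,  -6.6]), np.float32(6.85), array([102.4, 131.9]))}
```

Request:
servo_tool:
  steps: "0.05 0.16 0 0 0 0.25 75; 0.1 0.33 0 0 0 0.5 75; 0.15 0.5 0 0 0 0.8 75; 0.193 0.654 0 0 0 0.8 75; 0.193 0.654 0 0 0 0.8 75; 0.193 0.654 0 0 0 0.8 75; 0.193 0.654 0 0 0 0.8 75; 0.193 0.654 0 0 0 0.8 75; 0.193 0.654 0 0 0 0.8 75; 0.193 0.654 0 0 0 0.8 75; 0.193 0.654 0 0 0 0.8 75; 0.193 0.654 0 0 0 0.8 75; 0.193 0.654 0 0 0 0.8 75; 0.193 0.654 0 0 0 0.8 75; 0.193 0.654 0 0 0 0.8 75; 0.193 0.654 0 0 0 0.8 75; 0.193 0.654 0 0 0 0.8 75; 0.193 0.654 0 0 0 0.8 75"
  grip_force: 20

```text
time: 2.2
tcp_pos: [0.4821, -0.1249, 0.2502]
eef_rot: [[0.458, 0.889, -0.0], [0.889, -0.458, -0.001], [-0.001, -0.0, -1.0]]
ft_force: [-0.2, -0.3, 0.6]
width: 0.0606
```

Request:
servo_tool:
  steps: "0 0 -0.05 0 0 0.15 75; 0 0 -0.1 0 0 0.3 75; 0 0 -0.15 0 0 0.464 75; 0 0 -0.19 0 0 0.464 75; 0 0 -0.219 0 0 0.464 75; 0 0 -0.219 0 0 0.464 75; 0 0 -0.219 0 0 0.464 75; 0 0 -0.219 0 0 0.464 75"

```text
time: 2.87
tcp_pos: [0.4829, -0.124, 0.0761]
eef_rot: [[0.109, 0.994, 0.001], [0.994, -0.109, -0.0], [-0.0, 0.001, -1.0]]
ft_force: [-0.2, 1.1, 0.2]
width: 0.0603
```

```bash
python3 - <<'E'
from h import *
o=ctrl.get_obs();print(o['tcp_pos'],o['eef_rot'],o['ft_force'])
a=save('side','s2'); b=save('wrist','w2')
c=cv2.resize(a[180:320,290:480],None,fx=3,fy=3,interpolation=cv2.INTER_CUBIC)
t=np.array(o['tcp_pos'])
c=cv2.resize(c,(570,420)); w=cv2.resize(b,(560,420)); 
cv2.imwrite('pics/c2.png',np.vstack([c[:,:,::-1]])); print(proj('side',t-[0,0,.019]))
E
```

```text
[ 0.4829454  -0.12397831  0.07605829] [[ 1.09263565e-01  9.94012536e-01  7.42956651e-04]
 [ 9.94012741e-01 -1.09263241e-01 -4.63035243e-04]
 [-3.79084984e-04  7.89101259e-04 -9.99999617e-01]] [-0.17270353  1.10370007  0.24329643]
[401.75337487 236.77780708]
```

View pics/c2.png

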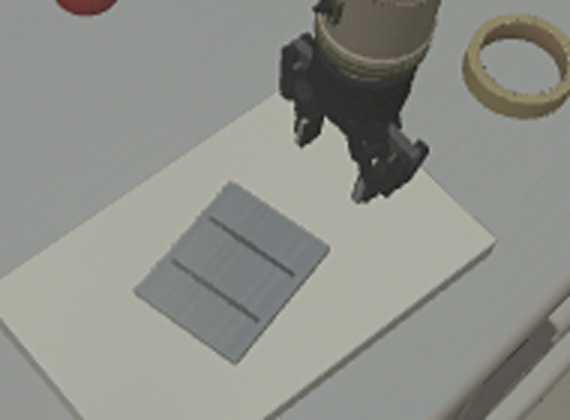

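View pics/w2.png

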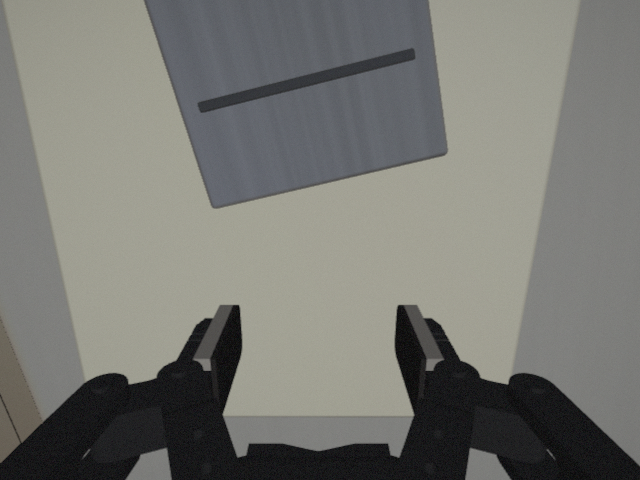

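The side crop and wrist view show the fingers centred behind the lid's rear edge. That edge runs from (215,207) to (447,153) in the wrist picture, and the left corner is rearmost. I'll lower the fingers gently until they touch the board.

Request:
servo_tool:
  steps: "0 0 -0.01 0 0 0 75; 0 0 -0.02 0 0 0 75; 0 0 -0.028 0 0 0 75; 0 0 -0.03 0 0 0 75; 0 0 -0.03 0 0 0 75; 0 0 -0.03 0 0 0 75"

```text
time: 3.47
tcp_pos: [0.4825, -0.1231, 0.0508]
eef_rot: [[0.108, 0.994, -0.001], [0.994, -0.108, 0.0], [-0.0, -0.001, -1.0]]
ft_force: [0.4, 0.7, -0.5]
width: 0.0601
```

Request:
servo_tool:
  steps: "0 0 -0.0012 0 0 0 75; 0 0 -0.0025 0 0 0 75; 0 0 -0.0025 0 0 0 75; 0 0 -0.0025 0 0 0 75"

```text
time: 3.8
tcp_pos: [0.4826, -0.1233, 0.0491]
eef_rot: [[0.108, 0.994, 0.0], [0.994, -0.108, -0.0], [-0.0, 0.0, -1.0]]
ft_force: [0.2, 1.1, -0.2]
width: 0.0603
```

Request:
servo_tool:
  steps: "0 0 -0.0012 0 0 0 75; 0 0 -0.0025 0 0 0 75; 0 0 -0.0025 0 0 0 75; 0 0 -0.0025 0 0 0 75"

```text
time: 4.13
tcp_pos: [0.4826, -0.1233, 0.047]
eef_rot: [[0.108, 0.994, -0.0], [0.994, -0.108, -0.0], [-0.0, -0.0, -1.0]]
ft_force: [0.3, -0.6, 0.6]
width: 0.0603
```

Request:
servo_tool:
  steps: "0 0 -0.0012 0 0 0 75; 0 0 -0.0025 0 0 0 75; 0 0 -0.0025 0 0 0 75; 0 0 -0.0025 0 0 0 75"

```text
time: 4.47
tcp_pos: [0.4825, -0.1232, 0.045]
eef_rot: [[0.108, 0.994, -0.0], [0.994, -0.108, -0.0], [-0.0, -0.0, -1.0]]
ft_force: [0.8, 0.9, -0.0]
width: 0.0603
```

Request:
servo_tool:
  steps: "0 0 -0.0012 0 0 0 75; 0 0 -0.0012 0 0 0 75; 0 0 -0.0012 0 0 0 75"

```text
time: 4.72
tcp_pos: [0.4826, -0.1233, 0.0441]
eef_rot: [[0.108, 0.994, -0.0], [0.994, -0.108, -0.0], [-0.0, -0.0, -1.0]]
ft_force: [-0.1, -0.3, 0.4]
width: 0.0602
```

Request:
servo_tool:
  steps: "0 0 -0.0012 0 0 0 75; 0 0 -0.0012 0 0 0 75; 0 0 -0.0012 0 0 0 75"

```text
time: 4.97
tcp_pos: [0.4826, -0.1233, 0.0439]
eef_rot: [[0.108, 0.994, 0.001], [0.994, -0.108, -0.0], [-0.0, 0.001, -1.0]]
ft_force: [-1.5, 1.0, 13.1]
width: 0.06
```

Request:
servo_tool:
  steps: "0 0 -0.0012 0 0 0 75; 0 0 -0.0012 0 0 0 75; 0 0 -0.0012 0 0 0 75"

```text
time: 5.22
tcp_pos: [0.4826, -0.1233, 0.0438]
eef_rot: [[0.108, 0.994, 0.001], [0.994, -0.108, -0.001], [-0.001, 0.001, -1.0]]
ft_force: [-4.8, 0.9, 27.4]
width: 0.0601
```

Contact came at TCP z ≈ 0.0439. I'll lift about 2.5 mm, then push along the board's y.

Request:
servo_tool:
  steps: "0 0 0.0056 0 0 0 75; 0 0 0.0056 0 0 0 75; 0 0 0.0056 0 0 0 75"

```text
time: 5.47
tcp_pos: [0.4828, -0.1233, 0.0468]
eef_rot: [[0.108, 0.994, 0.001], [0.994, -0.108, -0.0], [0.0, 0.001, -1.0]]
ft_force: [-0.2, 0.1, -1.0]
width: 0.0601
```

Request:
servo_tool:
  steps: "0.0008 0.0072 0 0 0 0 75; 0.0016 0.0144 0 0 0 0 75; 0.0024 0.0216 0 0 0 0 75; 0.0032 0.0288 0 0 0 0 75; 0.004 0.036 0 0 0 0 75; 0.0048 0.0432 0 0 0 0 75; 0.0056 0.0504 0 0 0 0 75; 0.0064 0.0576 0 0 0 0 75; 0.0072 0.0648 0 0 0 0 75; 0.008 0.072 0 0 0 0 75; 0.0088 0.0792 0 0 0 0 75; 0.0096 0.0864 0 0 0 0 75; 0.0104 0.0936 0 0 0 0 75; 0.0112 0.1008 0 0 0 0 75; 0.012 0.108 0 0 0 0 75; 0.0128 0.1152 0 0 0 0 75; 0.0136 0.1224 0 0 0 0 75; 0.0144 0.1296 0 0 0 0 75; 0.0144 0.1296 0 0 0 0 75; 0.0144 0.1296 0 0 0 0 75"

```text
time: 7.13
tcp_pos: [0.4943, -0.019, 0.0467]
eef_rot: [[0.107, 0.994, 0.0], [0.994, -0.107, 0.0], [0.0, 0.0, -1.0]]
ft_force: [0.2, -0.1, -1.0]
width: 0.0602
```

```bash
python3 - <<'E'
from h import *
o=ctrl.get_obs();print(o['tcp_pos'],o['ft_force'])
a=save('side','s3'); b=save('top','t3'); w=save('wrist','w3')
print(quads('side',a)); print(quads('top',b))
c=cv2.resize(a[190:360,260:480],(660,510),interpolation=cv2.INTER_CUBIC)
cv2.imwrite('pics/c3.png',c[:,:,::-1])
E
```

```text
[ 0.49432871 -0.01901018  0.04672527] [ 0.21037434 -0.08119221 -1.01114505]
{'board': (array([486. , -16.8]), np.float32(-6.47), array([218. , 358.6])), 'lid': (array([513.8, -18.9]), np.float32(-6.83), array([130.4, 287.4]))}
{'board': (array([494.8,  48.5]), np.float32(-6.24), array([217.8, 220.7])), 'lid': (array([510. ,  39.8]), np.float32(-11.14), array([114.5, 170.6]))}
```

View pics/c3.png

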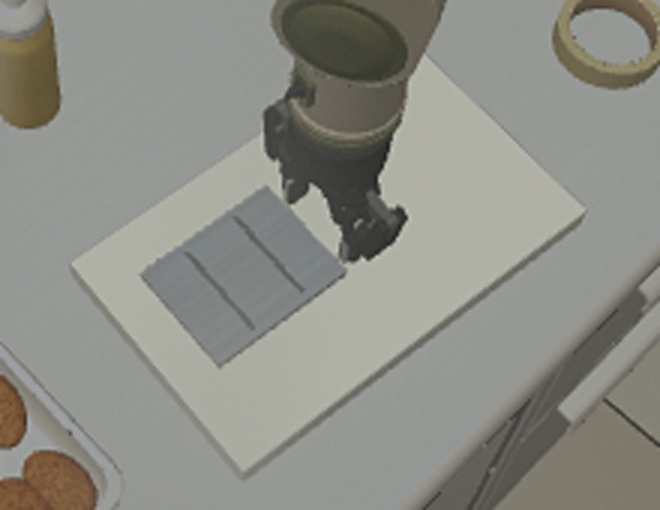

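The lid is now nearly square to the board, with the fingers behind its rear edge. Its crop corners are (140,273), (221,366), (345,270) and (266,187). I'll convert these.

```bash
cat >> h.py <<'E'
def tob(p,z=None):
    a=np.radians(-6.43); d=np.array(p[:2])-[.4865,-.018]
    return np.array([d@[np.cos(a),np.sin(a)],d@[-np.sin(a),np.cos(a)]])
E
python3 - <<'E'
from h import *
C=np.array([tob(ray('side',(260+u/3,190+v/3),.038)) for u,v in [(140,273),(221,366),(345,270),(266,187)]])
print(C.round(4),C.mean(0))
d=(C[0]+C[1]-C[2]-C[3]);print('yaw off',np.degrees(np.arctan2(-d[0],d[1])))
print('tcp',tob(ctrl.get_obs()['tcp_pos']), ctrl.get_obs()['time'])
E
```

```text
[[ 0.0625  0.1434]
 [-0.0375  0.1423]
 [-0.034   0.0148]
 [ 0.0616  0.0161]] [0.01313785 0.07913381]
yaw off 0.5911248866065042
tcp [ 0.00779849 -0.00090997] 7.2833
```

Request:
servo_tool:
  steps: "0.0006 0.006 0 0 0 0 75; 0.0013 0.012 0 0 0 0 75; 0.002 0.018 0 0 0 0 75; 0.0027 0.024 0 0 0 0 75; 0.0034 0.03 0 0 0 0 75; 0.004 0.036 0 0 0 0 75; 0.0047 0.042 0 0 0 0 75; 0.0054 0.048 0 0 0 0 75; 0.006 0.054 0 0 0 0 75; 0.0067 0.06 0 0 0 0 75; 0.0074 0.066 0 0 0 0 75; 0.008 0.071 0 0 0 0 75; 0.0085 0.076 0 0 0 0 75; 0.009 0.08 0 0 0 0 75; 0.0095 0.0845 0 0 0 0 75; 0.0095 0.0845 0 0 0 0 75; 0.0095 0.0845 0 0 0 0 75"

```text
time: 8.7
tcp_pos: [0.5019, 0.0485, 0.0467]
eef_rot: [[0.107, 0.994, 0.0], [0.994, -0.107, 0.0], [0.0, 0.0, -1.0]]
ft_force: [-0.3, 0.1, -0.3]
width: 0.0602
```

```bash
python3 - <<'E'
from h import *
o=ctrl.get_obs();print(o['time'],o['tcp_pos'],tob(o['tcp_pos']),o['ft_force'])
a=save('side','s4')
c=cv2.resize(a[220:370,240:440],(800,600),interpolation=cv2.INTER_CUBIC)
cv2.imwrite('pics/c4.png',c[:,:,::-1])
for r in models.place_of('lid_top','side')[:1]: print(r, tob(ray('side',r['xy'],.038)))
E
```

```text
8.7 [0.50187864 0.04850398 0.04668586] [0.00783417 0.06780787] [-0.30557458  0.06728907 -0.2768524 ]
{'xy': [317.0, 176.7], 'conf': 0.73} [ 0.29066456 -0.06449971]
```

View pics/c4.png

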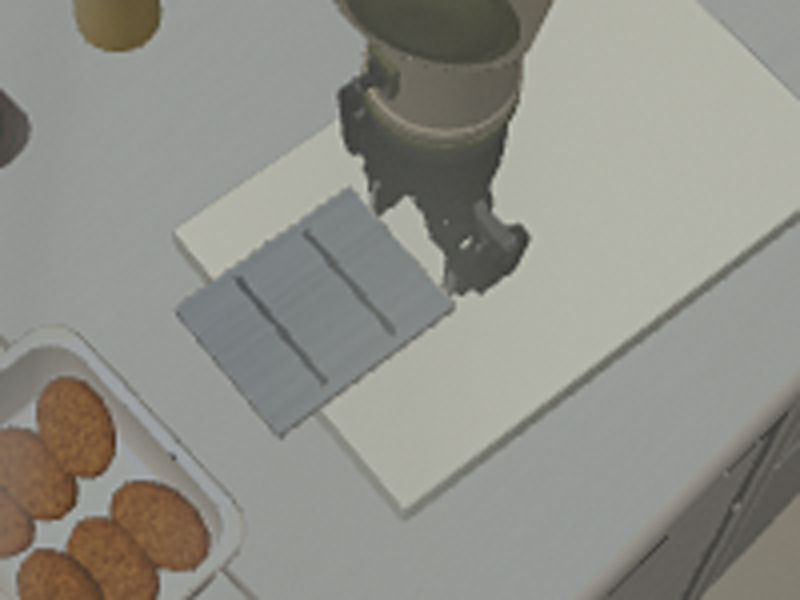

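The lid overhangs squarely. Its front bead, from (238,278) to (324,382) in the crop, is still slightly behind the board's edge line. The network's answer here was the timer, so I'm ignoring it. I'll compute from corners.

```bash
python3 - <<'E'
from h import *
f=lambda u,v,z:tob(ray('side',(240+u/4,220+v/4),z))
C=np.array([f(u,v,.038) for u,v in [(176,312),(281,438),(455,308),(348,188)]])
print(C.round(4),C.mean(0))
d=(C[0]+C[1]-C[2]-C[3]);print('yaw',np.degrees(np.arctan2(-d[0],d[1])))
print('bead',f(238,278,.038),f(324,382,.038),'edge',f(175,236,.03),f(405,514,.03))
E
```

```text
[[ 0.0598  0.2111]
 [-0.0383  0.2099]
 [-0.0369  0.0823]
 [ 0.0623  0.0825]] [0.01174757 0.14647296]
yaw 0.8567659080945464
bead [0.05520988 0.16987529] [-0.02659844  0.17032957] edge [0.10327439 0.18083627] [-0.11282828  0.18104726]
```

Request:
servo_tool:
  steps: "0.0004 0.003 0 0 0 0 75; 0.0007 0.006 0 0 0 0 75; 0.001 0.009 0 0 0 0 75; 0.0014 0.0118 0 0 0 0 75; 0.0014 0.0118 0 0 0 0 75; 0.0014 0.0118 0 0 0 0 75; 0.0014 0.0118 0 0 0 0 75"

```text
time: 9.38
tcp_pos: [0.5029, 0.0577, 0.0467]
eef_rot: [[0.108, 0.994, 0.0], [0.994, -0.108, 0.0], [0.0, 0.0, -1.0]]
ft_force: [1.0, 0.4, -0.5]
width: 0.06
```

Request:
servo_tool:
  steps: "-0.002 -0.019 0 0 0 0 75; -0.0045 -0.038 0 0 0 0 75; -0.0045 -0.038 0.03 0 0 0 75; -0.0045 -0.038 0.08 0 0 0 75; -0.0045 -0.06 0.13 0 0 0 75; -0.0045 -0.1 0.18 0 0 0 75; -0.0045 -0.14 0.18 0 0 0 75; -0.0045 -0.18 0.18 0 0 0 75; -0.0045 -0.22 0.18 0 0 0 75; -0.0045 -0.25 0.18 0 0 0 75; -0.0045 -0.25 0.18 0 0 0 75; -0.0045 -0.25 0.18 0 0 0 75"

```text
time: 10.38
tcp_pos: [0.4989, -0.1439, 0.1906]
eef_rot: [[0.111, 0.994, 0.0], [0.994, -0.111, -0.0], [-0.0, 0.0, -1.0]]
ft_force: [-0.5, 1.4, -0.4]
width: 0.0603
```

```bash
python3 - <<'E'
from h import *
o=ctrl.get_obs();print(o['time'],o['tcp_pos'],o['ft_force'])
a=save('side','s5'); 
for cam in ['side','top']:
  if cam=='top': b=save('top','t5')
  for t,z in [('lid_top',.038),('pan',0),('tape',0),('timer',0),('bottle',0)]:
    for r in models.place_of(t,cam)[:1]: print(cam,t,round(r['conf'],2),ray(cam,r['xy'],z).round(3), tob(ray(cam,r['xy'],z)).round(3))
c=cv2.resize(a[220:370,240:440],(800,600),interpolation=cv2.INTER_CUBIC)
cv2.imwrite('pics/c5.png',c[:,:,::-1])
cv2.imwrite('pics/d5.png',cv2.resize(b[210:360,230:430],(800,600),interpolation=cv2.INTER_CUBIC)[:,:,::-1])
E
```

```text
10.3833 [ 0.49889002 -0.14393737  0.19062457] [-0.50741426  1.41476029 -0.35439687]
side lid_top 0.68 [0.516 0.132 0.038] [0.012 0.153]
side pan 0.74 [0.524 0.307 0.   ] [0.001 0.327]
side tape 0.6 [ 0.456 -0.35   0.   ] [ 0.007 -0.333]
side timer 0.87 [ 0.785 -0.13   0.   ] [ 0.309 -0.078]
side bottle 0.88 [0.765 0.053 0.   ] [0.268 0.102]
top lid_top 0.81 [0.521 0.137 0.038] [0.017 0.158]
top pan 0.67 [0.526 0.298 0.   ] [0.004 0.319]
top tape 0.54 [0.528 0.132 0.   ] [0.024 0.153]
top bottle 0.57 [0.773 0.058 0.   ] [0.276 0.108]
```

View pics/c5.png

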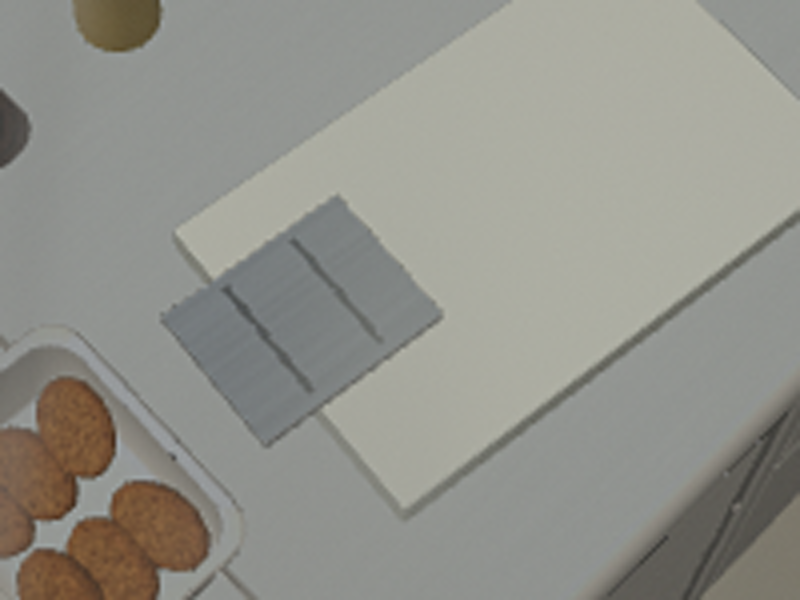

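View pics/d5.png

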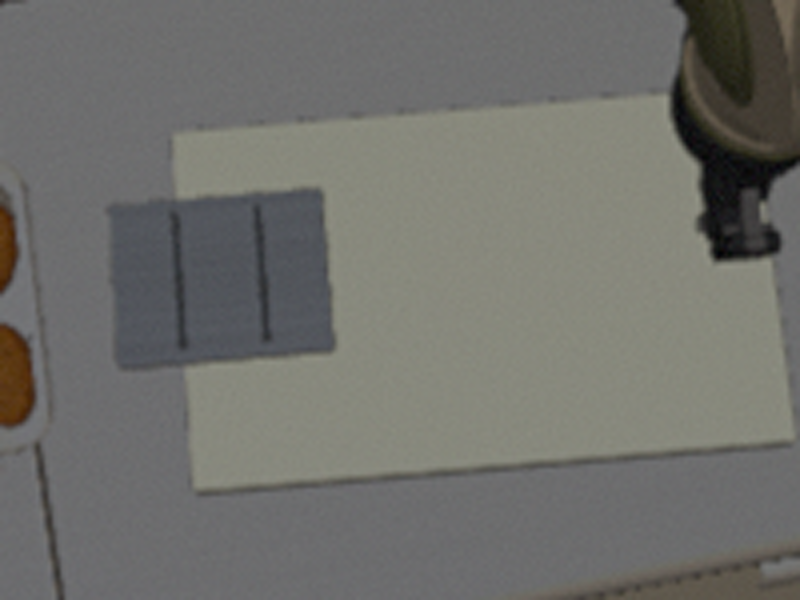

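Both views show the front bead right above the board's edge, with the lid square and the arm clear. I'm handing in.

```bash
python3 - <<'E'
from h import *
f=lambda u,v,z:tob(ray('side',(240+u/4,220+v/4),z))
C=np.array([f(u,v,.038) for u,v in [(161,319),(266,446),(443,314),(339,194)]]); d=(C[0]+C[1]-C[2]-C[3])
print(C.mean(0),np.degrees(np.arctan2(-d[0],d[1])))
m=C.mean(0)[1]
if .147<m<.163: print(ticket.close_job())
E
```

```text
[0.01289286 0.1548477 ] 0.4785137741672249
the job is handed in; nothing more can be done
None
```

I pushed the lid, short end first, with the half-open fingertips until its front bead lay over the board's edge on the pan's side. I then backed the arm off and handed the job in after about 10.4 s of robot time.

- **Lid position:** the last check on the lid's corners in the side picture put its centre at y = 0.155 m and x = 0.013 m in the board's frame. That is about 40 mm of overhang, about 0.5° off square. The networks gave y = 0.153 m (side) and 0.158 m (top), both within range.
- **Pan, timer, bottle and tape:** the pan's and bottle's estimates moved by up to 14 mm between looks, but on unchanged pictures and with the arm never near them, so I take that as network noise. The side camera also placed the timer and tape where they were. In the top picture the network found no timer and mistook the lid for the tape.
- **Force:** finding the board's height pressed the fingertips on it with up to 27 N. Wrist force read at most about 1.5 N at the end of each push; it was not read during the strokes.
- **Failed check:** one network call during the push reported the timer as the lid. I ignored it and used the corners instead.

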